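# Square a mended tile on the bonding board

### The arm

A 6-joint arm with a two-finger parallel gripper is mounted at the origin on the work surface. World frame = base frame: x ahead of the robot, y to its left, z up, the work surface at z = 0. Lengths are in m, angles in rad, forces in N, time in s.
With the tool pointing down it reaches from about 0.35 to 0.775 m from the base axis. Payload 7.3 kg.
Tool frame: the origin (TCP) lies midway between the tips of the shut fingers; the grasp point (between the pads) lies grasp_offset behind it (grasp_offset is the distance from the TCP to the grasp point, in m); z points along the fingers, y is the line along which they close (so a half turn about z gives the same grasp; the last joint's range is limited). The gripper opens to 92 mm and grips with 3 to 60 N. Pads are 19 mm wide; open, the fingers measure 130 mm over their backs; the gripper's body (75 mm by 190 mm) begins 47 mm behind the grasp point.
Start: joints at [-1.419, 0.342, 1.524, -0, 1.275, -0.146], TCP at [0.154, -0.502, 0.227] pointing down, gripper open.
Joint ranges: [-2.53, 2.53], [-0.77, 2.02], [0.04, 2.7], [-1, 4.14], [0.28, 2.66], [-3.11, 3.11]. Speed limits (rad/s): [2.57, 2.57, 3.14, 3.14, 3.14, 3.14].

### API

Orientations are given as [roll, pitch, yaw] about the fixed x, y, z axes, in that order (R = Rz(yaw) Ry(pitch) Rx(roll)).
In Python, from cell import * gives the robot as it stands.
- The arm moves only by the tool step_arm, never from a script. Its argument "plan" is a list of rows, each a list of 5 numbers: the closure, from -1 (fully open) to 1 (shut), then the shift along the tool's x, y, z in m, then the turn about the tool's z in rad. In form: [[hand, x, y, z, twist], ...]. A call has 1 to 20 rows; each row is the pose to reach, as a shift and turn from the pose commanded when the call began, along the tool's axes at that moment; what a row does not reach only later rows make up. A row lasts 1/8 s, in which the tool goes at most 62.5 mm and 10.7 degrees, less where a joint would pass 70% of its speed; a pose out of reach is approached as far as the arm can. A call with a gripper value outside its range is refused whole. The fingers move at their own pace and stop on an object; "grip_force" is the grip in N (left out, the last holds). Time passes only in rows, so rows that repeat a pose let the fingers close. It gives the time, the measured TCP pose, the force, the opening and the grip force at its end, in the units of the state.
- observe(): the state, without advancing time (a new reading comes with each control period).
- read_camera(name): name is "scene" or "top" or "wrist"; returns a dict with "img" (480x640x3 uint8, red, green, blue), "range_z" (480x640 float32, m along the optical axis (not along the pixel's ray), 0 where there is no reading), "fx", "fy", "cx", "cy" (pixels), "R" (3x3) and "t" (3): a world point X has camera coordinates R X + t; the wrist camera has in their place "T_tool_cam" (4x4, takes a point from camera to tool coordinates, whose origin is the TCP and whose axes are the flange's). Camera axes: x right, y down, z forward; pixel columns grow to the right and rows downward; lengths in m; the calibration is good to about 2 mm. The wrist camera is an equidistant fisheye: a pixel r from the principal point sees the ray r / f radians off the axis. A picture is of the moment at which its call begins: read the wrist's pose just before it.
- hand_in(): hands the job in; it is judged then, once.
The state is a dict: "time": time; "qpos": joint angles; "qvel": joint speeds; "joint_efforts": joint torques, N m; "tool_pos": TCP position; "tool_rot": TCP orientation; "contact_force": force on the tool from outside, world axes, zero at the start; "torque": the same for the moment, N m; "opening": finger opening in m; "grip_force": force on a finger pad.
Only numpy, scipy, OpenCV 4.12 (cv2) and the standard library are available. Lean on these libraries where they do the work, as an engineer would, in place of code of your own. Each camera call takes 0.05 s, during which the arm holds its last target. There are 200 camera calls.

### The job

The mended border tile lies askew on the pegged bonding board. Without lifting it, swing it round by gently pushing its near right corner, so that it turns against the left far peg until its far edge presses on both far pegs; then slide it along them to the left until it presses on the side peg, and finally set the brass weight upright on the middle of the tile to hold it there. The glaze is fragile: never bear hard on the tile, set the weight down softly, leave the other things alone.

Things in the scene. Friction and masses are not known exactly. Their poses are not given: they have to be found in the camera images.
- board: plywood bonding board, 320 x 320 x 18 mm, fixed to the bench with its rows of dark peg holes; origin at the centre of its underside, its x axis points to its far side (away from the robot), its y axis to its left, z up. Its top is 18 mm above the bench.
- tile: hand-made border tile, nominally 76 x 152 mm but up to 3 mm under or over, 10 mm thick, terracotta with white glaze, 0.17 to 0.28 kg, loose on the board. Origin on the foot of its long far edge, 12 mm from its left edge; x points out of the far edge, y out of the left edge, z up. Starts turned clockwise by 10 to 22 degrees. Turning or sliding it takes 1 to 4 N; it bears pushes below 15 N.
- peg_left: the left far peg, a fixed upright steel dowel of 10 mm diameter standing 28 mm above the board (board frame x = 50, y = 50 mm). Origin on its axis, at the board's top.
- peg_right: the right far peg, the same kind of dowel (board frame x = 50, y = -50 mm). Origin on its axis, at the board's top.
- peg_side: the side peg, the same kind of dowel, to the left of the tile (board frame x = 0, y = 95 mm). Origin on its axis, at the board's top.
- weight_mid (a point): brass weight standing on the bench to the right of the board, 0.4 to 0.6 kg: a cylinder of 44 mm diameter and 42 mm height with a grey felt foot, and on top a knob of 20 mm diameter on a thin neck, 60 mm high in all. The point lies on its axis, 26 mm above its foot: a good height to grip the cylinder.
- brush_jar: glass jar of brushes, 72 mm diameter, 100 mm high, brushes to 210 mm; on the left. Bystander; origin under its centre.
- tool_jar: glass jar of spatulas and picks, 68 mm diameter, 90 mm high, tools to 190 mm; on the left. Bystander; origin under its centre.
- solvent: stoppered glass bottle with a blank paper label, 62 mm diameter, 111 mm high. Bystander; origin under its centre.
- beaker: small beaker of white paste, 48 mm diameter, 62 mm high. Bystander; origin under its centre.
- block: wooden block, 100 x 45 x 32 mm, on the bench to the left. Bystander; origin under its centre, x along its length.
- scalpel: steel scalpel lying on the far strip of the board behind the far pegs, 8 mm wide, 4 mm thick, about 150 mm long. Bystander; origin under the middle of its handle, y along its length.
- tweezers: steel tweezers, 130 mm long, 6 mm high, lying on the bench beyond the board on the right. Bystander; origin under its middle, x along its length.
Mind the look-alikes: they are no part of the job. Of the things that look like the part that bears weight_mid, the largest one is meant.

How it is judged:
On the way, in this order (a step that is already met when the one before it is completed fails the run):
1. the tile, turned square, presses on both far pegs at once (more than 1 N on each) (contact force between tile and peg_left above 1 N and contact force between tile and peg_right above 1 N), for 0.3 s.
2. the tile presses on the side peg (more than 1 N) with its far edge no more than 2 mm from both far pegs (contact force between tile and peg_side above 1 N and x of each of peg_left, peg_right in the frame of tile below 0.007 m), for 0.3 s.
At the end, for the whole second after the job is handed in: The tile lies flat and at rest with its far edge no more than 2 mm from both far pegs and its left edge no more than 2 mm from the side peg; the brass weight stands upright on the tile, its axis within 30 mm of the tile's middle along it and 20 mm across it (x of each of peg_left, peg_right in the frame of tile below 0.007 m and y of peg_side in the frame of tile below 0.019 m and x of weight_mid in the frame of tile between -0.057 and -0.017 m and y of weight_mid in the frame of tile between -0.093 and -0.033 m and z of weight_mid in the frame of tile between 0.033 and 0.039 m and angle between weight_mid's own z axis and vertical below 0.1 rad and angle between tile's own z axis and vertical below 0.04 rad and linear speed of tile below 0.01 m/s); the robot touches nothing.
It fails at once if the fingers or the arm bear on the tile with more than 15 N (contact force between any of the fingers, the arm and tile above 15 N).
It fails at once if the tile is lifted off the board (more than 6 mm) or tipped by more than 5 degrees (angle between tile's own z axis and vertical above 0.09 rad or height (world z) of tile above 0.024 m).
It fails at once if the weight is dropped or rammed onto the tile (a knock of more than 60 N) (contact force between weight and tile above 60 N).
It fails at once if another thing is moved by more than 20 mm (distance of any of brush_jar, tool_jar, solvent, beaker, block, scalpel, tweezers from where it was at the start of the episode above 0.02 m).
It also fails if it takes over 67 s, if anything falls off the work surface, if the arm or the gripper's body presses on something with over 40 N, if the wrist force passes 120 N, or if a joint passes its speed limit or range.

## Working session

There is one attempt and no reset: what is moved stays moved. The work goes in short steps, Python scripts to look and compute and a tool call to move; the robot and the scene stay as the last step left them, time stands still between calls to the robot, and variables do not carry over. Pictures are saved under pics/ and viewed, at most 10 in all, crops included, and the job is handed in when it is done.

Besides the shell and the picture viewer there is one more tool, called by a JSON object that holds its "fn" and its "kwargs". step_arm: Moves the arm, as the interface text tells. Its arguments: {"type":"object","properties":{"plan":{"type":"array","items":{"type":"array","items":{"type":"number"}}},"grip_force":{"type":"number"}},"required":["plan"]}

```bash
mkdir -p pics; python3 - <<'E'
from cell import *
import cv2,numpy as np
s=observe();print({k:s[k] for k in ('time','tool_pos','tool_rot','contact_force','opening')}); print([k for k in globals() if 'off' in k], globals().get('grasp_offset'))
for n in('scene','top'):
    c=read_camera(n);np.savez(n+'0.npz',**{k:v for k,v in c.items()})
    cv2.imwrite(f'pics/{n}0.png',c['img'][:,:,::-1]);print(n,c['fx'],c['cx'],c['cy'],c['R'],c['t'])
E
```

```text
{'time': 0.0, 'tool_pos': array([ 0.15399096, -0.50146925,  0.2260484 ]), 'tool_rot': array([-3.14003750e+00, -1.80544635e-04,  2.97775012e-01]), 'contact_force': array([0.29237951, 1.42543012, 0.12062176]), 'opening': 0.09184346555279967}
['grasp_offset'] 0.0188
scene 535.9151267634091 319.7159214092479 233.5557880112469 [[ 0.89240078  0.45113506 -0.00989978]
 [ 0.33220291 -0.67166961 -0.6621942 ]
 [-0.3053884   0.58765388 -0.74926686]] [-0.46334236 -0.14341195  1.51057753]
top 514.6870300058147 312.1480950135456 238.4784868691845 [[-0.02953324 -0.99955239  0.00477642]
 [-0.97829413  0.02792395 -0.20533105]
 [ 0.20510576 -0.01073684 -0.97868092]] [-0.00454353  0.51559865  1.3645859 ]
```

View pics/top0.png

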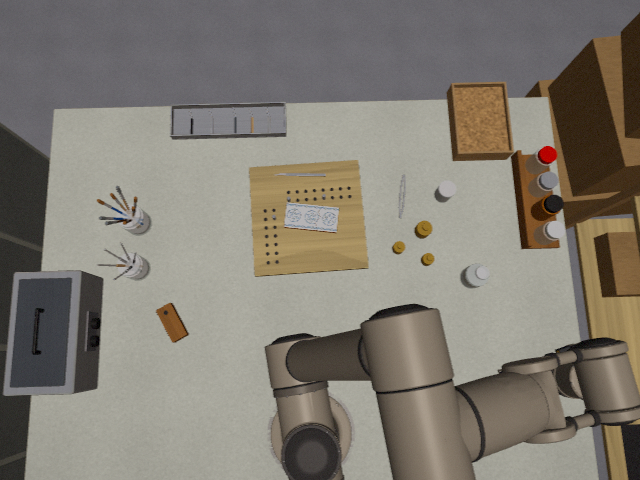

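View pics/scene0.png

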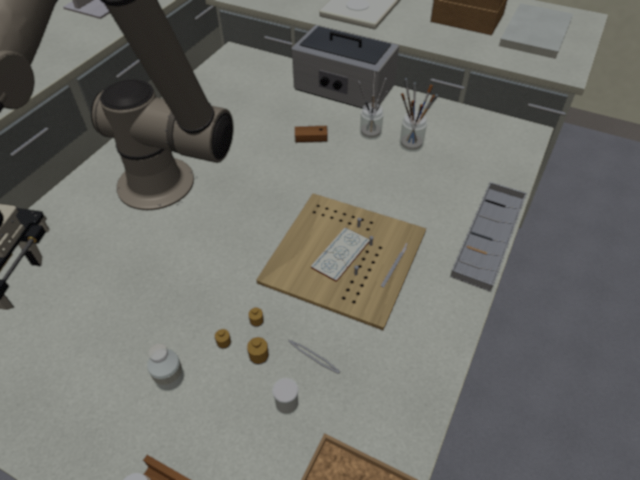

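The top view shows the board at (250–368, 160–276), the tile at (285–340, 203–233), and the scalpel at (301,174). There are three brass weights, at (424,229), (399,247) and (428,259); in the scene view they are at (258,348), (222,338) and (256,316). The one at (424,229) looks largest, so I'll measure all three and check with a crop.

```bash
cat > h.py <<'E'
import numpy as np,cv2
def ray(c,uv,z):
    uv=np.atleast_2d(uv).astype(float)
    d=np.c_[(uv[:,0]-c['cx'])/c['fx'],(uv[:,1]-c['cy'])/c['fy'],np.ones(len(uv))]@c['R']
    o=-c['R'].T@c['t']
    return o+d*((z-o[2])/d[:,2])[:,None]
def proj(c,X):
    p=np.atleast_2d(X)@c['R'].T+c['t']
    return np.c_[c['fx']*p[:,0]/p[:,2]+c['cx'],c['fy']*p[:,1]/p[:,2]+c['cy']]
def biggest(m):
    cs,_=cv2.findContours(m.astype(np.uint8),cv2.RETR_EXTERNAL,cv2.CHAIN_APPROX_NONE)
    return max(cs,key=cv2.contourArea)
def blobs(m,a=30):
    n,l,st,ce=cv2.connectedComponentsWithStats(m.astype(np.uint8))
    return [(st[i],ce[i],l==i) for i in range(1,n) if st[i,4]>a]
def quad(c,cnt,z):
    """corner fit: rect to world points of contour; returns centre,size,angle,box"""
    W=ray(c,cnt.reshape(-1,2),z)[:,:2]
    r=cv2.minAreaRect((W*1000).astype(np.float32))
    return r,cv2.boxPoints(r)
E
python3 - <<'E'
from h import *
for n in('top','scene'):
    c=dict(np.load(n+'0.npz'));im=c['img'];hsv=cv2.cvtColor(im,cv2.COLOR_RGB2HSV)
    H,S,V=[hsv[:,:,i].astype(int) for i in range(3)]
    roi=np.zeros(H.shape,bool)
    if n=='top': roi[150:285,240:375]=1; wr=np.s_[210:280,385:445]
    else: roi[185:335,250:435]=1; wr=np.s_[300:370,205:280]
    bd=roi&(S>60)&(V>70)
    r,b=quad(c,biggest(cv2.morphologyEx(bd.astype(np.uint8),cv2.MORPH_CLOSE,np.ones((5,5)))),0.018)
    print(n,'board',r);print(b)
    t=roi&(S<50)&(V>120)
    inner=np.zeros_like(roi)
    if n=='top': inner[196:240,278:345]=1
    else: inner[222:285,305:376]=1
    t&=inner
    r,b=quad(c,biggest(cv2.morphologyEx(t.astype(np.uint8),cv2.MORPH_CLOSE,np.ones((5,5)))),0.028)
    print('tile',r);print(b)
    m=np.zeros_like(roi);m[wr]=1
    for st,ce,l in blobs(m&(S>110)&(H<30)):
        print('w',st,ce,ray(c,ce,0.025))
    # depth at weights
    cr={'top':np.s_[150:285,240:450],'scene':np.s_[190:375,200:435]}[n]
    k=3
    cv2.imwrite(f'pics/{n}0c.png',cv2.resize(im[cr][:,:,::-1],None,fx=k,fy=k,interpolation=cv2.INTER_CUBIC))
E
```

```text
top board ((587.4949340820312, -7.778411865234375), (321.3361511230469, 318.4261779785156), 2.5672483444213867)
[[ 419.85663  144.07823]
 [ 434.11957 -174.02834]
 [ 755.13324 -159.63506]
 [ 740.8703   158.47151]]
tile ((590.7528686523438, -19.506072998046875), (149.78863525390625, 86.95173645019531), 82.02222442626953)
[[537.3032   -87.64159 ]
 [623.41345  -99.70953 ]
 [644.2025    48.62944 ]
 [558.0923    60.697388]]
w [415 221  17  17 221] [422.96832579 228.93665158] [[ 0.53982896 -0.33367669  0.025     ]]
w [393 241  12  13 119] [398.39495798 247.11764706] [[ 0.48958109 -0.26086167  0.025     ]]
w [421 253  13  13 122] [427.28688525 258.94262295] [[ 0.45370755 -0.33940157  0.025     ]]
scene board ((591.62548828125, -12.923431396484375), (317.9520263671875, 324.4041442871094), 2.5741262435913086)
[[ 425.5251   141.97507]
 [ 440.09467 -182.10175]
 [ 757.7259  -167.82193]
 [ 743.1563   156.25488]]
tile ((585.1884155273438, -18.751495361328125), (150.71173095703125, 74.92118072509766), 82.2318344116211)
[[537.8861   -88.35246 ]
 [612.11975  -98.47919 ]
 [632.4907    50.849472]
 [558.2571    60.976196]]
w [249 308  14  18 187] [255.60962567 316.35294118] [[ 0.49506447 -0.26576129  0.025     ]]
w [216 330  14  18 198] [222.48484848 338.13636364] [[ 0.46002717 -0.34444592  0.025     ]]
w [248 338  20  25 400] [257.4875 349.98  ] [[ 0.54205988 -0.33531033  0.025     ]]
```

View pics/top0c.png

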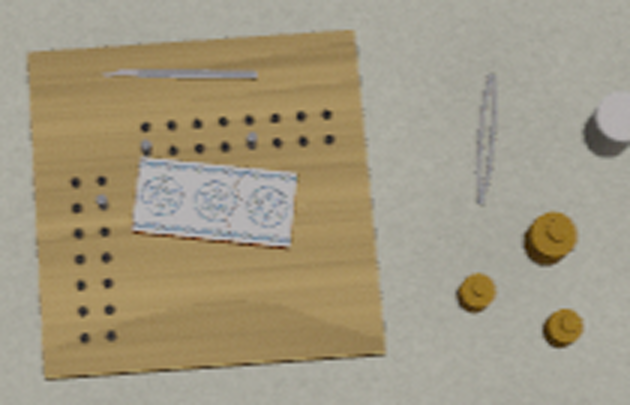

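View pics/scene0c.png

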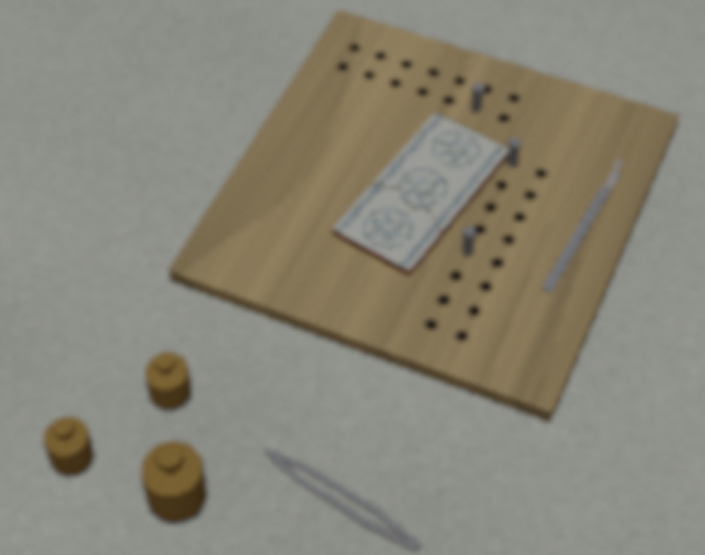

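The largest brass weight is the one at top pixel (424,229): 221 px in area against 119 and 122, so it's the one meant. The crops also show the pegs: left at top pixel (289,199), right at (324,196) and side at (274,217). The tile rests against the left peg. I'll now refine the peg and board frames.

```bash
cat >> h.py <<'E'
def tri(ca,ua,cb,ub):
    A=[];b=[]
    for c,(u,v) in((ca,ua),(cb,ub)):
        x=(u-c['cx'])/c['fx'];y=(v-c['cy'])/c['fy']
        for k,s in((0,x),(1,y)): A.append(c['R'][k]-s*c['R'][2]); b.append(s*c['t'][2]-c['t'][k])
    return np.linalg.lstsq(np.array(A),np.array(b),rcond=None)[0]
E
python3 - <<'E'
from h import *
from cell import *
T=dict(np.load('top0.npz'));S=dict(np.load('scene0.npz'))
pt={'L':(288.7,198.5),'R':(324,195.5),'S':(273.7,216.7)};ps={'L':(371.5,238),'R':(356,267.5),'S':(359.5,219.5)}
for k in pt: print(k,ray(T,pt[k],.045)[0],ray(S,ps[k],.045)[0],tri(T,pt[k],S,ps[k]))
print('cam',-T['R'].T@T['t'],-S['R'].T@S['t'])
s=observe();print(s['contact_force'],s['tool_pos'])
E
```

```text
L [0.63395893 0.04303196 0.045     ] [0.63973092 0.04239593 0.045     ] [0.63701187 0.04438426 0.04064159]
R [ 0.63994844 -0.05669897  0.045     ] [ 0.6432617  -0.05729692  0.045     ] [ 0.64169313 -0.0561486   0.04227552]
S [0.58229187 0.08601294 0.045     ] [0.5884434  0.08577933 0.045     ] [0.58535963 0.08766653 0.04073563]
cam [ 0.22438852 -0.00428771  1.4413843 ] [ 0.92244181 -0.77499222  1.03227214]
[-0.20736931  0.21134308 -0.76234779] [ 0.15400226 -0.50154085  0.22612465]
```

{"fn": "step_arm", "kwargs": {"plan": [[1,0.046,-0.032,0,0.1],[1,0.092,-0.064,0,0.25],[1,0.138,-0.096,0,0.25],[1,0.184,-0.128,0,0.253],[1,0.23,-0.16,0,0.253],[1,0.276,-0.192,0,0.253],[1,0.322,-0.224,0,0.253],[1,0.368,-0.256,0,0.253],[1,0.414,-0.288,0,0.253],[1,0.46,-0.32,0,0.253],[1,0.46,-0.32,0.05,0.253],[1,0.46,-0.32,0.1,0.253],[1,0.46,-0.32,0.126,0.253],[1,0.46,-0.32,0.126,0.253]], "grip_force": 15}}

```text
time: 1.85
tool_pos: [0.4984, -0.0606, 0.0988]
tool_rot: [-3.14, 0.005, 0.045]
contact_force: [0.3, -0.6, 0.2]
opening: 0.0005
grip_force: 0.0
```

{"fn": "step_arm", "kwargs": {"plan": [[1,0,0,0.04,0],[1,0,0,0.065,0],[1,0,0,0.073,0],[1,0,0,0.0755,0],[1,0,0,0.0755,0],[1,0.01,0,0.0755,0],[1,0.015,0,0.0755,0],[1,0.017,0,0.0755,0],[1,0.017,0,0.0755,0]]}}

```text
time: 2.98
tool_pos: [0.517, -0.0602, 0.0252]
tool_rot: [3.142, 0.0, 0.045]
contact_force: [0.3, -0.2, 0.2]
opening: 0.0004
grip_force: 0.0
```

{"fn": "step_arm", "kwargs": {"plan": [[1,0.001,0,0.002,0],[1,0.003,0,0.002,0],[1,0.005,0,0.002,0],[1,0.007,0,0.002,0],[1,0.009,0,0.002,0],[1,0.011,0,0.002,0],[1,0.013,0,0.002,0],[1,0.015,0,0.002,0]]}}

```text
time: 3.98
tool_pos: [0.5319, -0.0596, 0.0232]
tool_rot: [3.142, 0.0, 0.045]
contact_force: [-1.2, -0.5, 0.7]
opening: 0.0007
grip_force: 0.3
```

{"fn": "step_arm", "kwargs": {"plan": [[1,0.0015,0,0,0],[1,0.003,0,0,0],[1,0.0045,0,0,0],[1,0.006,0,0,0],[1,0.0075,0,0,0],[1,0.009,0,0,0],[1,0.01,0,0,0],[1,0.011,0,0,0]]}}

```text
time: 4.97
tool_pos: [0.5429, -0.0591, 0.0232]
tool_rot: [3.142, 0.0, 0.045]
contact_force: [-0.5, 0.6, -0.4]
opening: 0.0008
grip_force: 0.3
```

```bash
cat > look.py <<'E'
import sys
from h import *
from cell import *
n=sys.argv[1]
s=observe();print('f',s['contact_force'].round(2),'tcp',s['tool_pos'].round(4))
for k in('top','scene'):
    c=read_camera(k);cr={'top':np.s_[150:285,240:450],'scene':np.s_[190:375,200:435]}[k]
    np.savez(f'{k}{n}.npz',**c)
    cv2.imwrite(f'pics/{k}{n}.png',cv2.resize(c['img'][cr][:,:,::-1],None,fx=3,fy=3,interpolation=cv2.INTER_CUBIC))
E
python3 look.py 1
```

```text
f [-0.54  0.56 -0.39] tcp [ 0.5429 -0.0591  0.0232]
```

View pics/scene1.png

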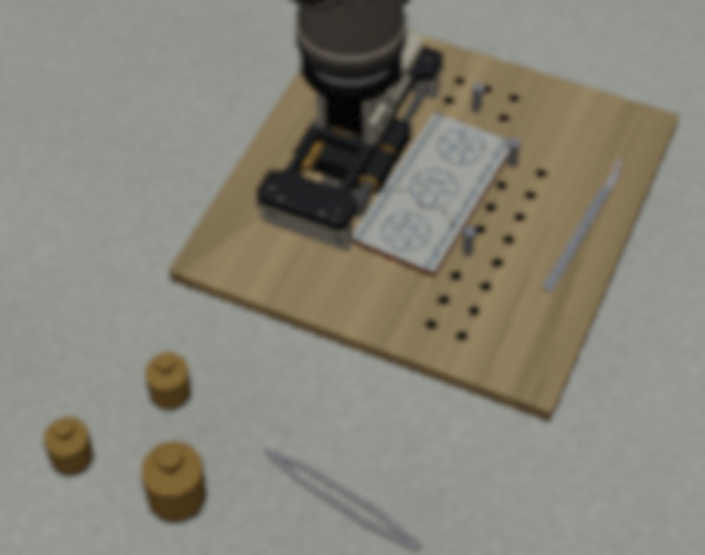

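The tile has turned most of the way: its far-right corner is now at crop pixel (436,270) and the right peg at (468,238), leaving a small gap. I'll keep pushing.

{"fn": "step_arm", "kwargs": {"plan": [[1,0.001,0,0,0],[1,0.002,0,0,0],[1,0.003,0,0,0],[1,0.004,0,0,0],[1,0.004,0,0,0]]}}

```text
time: 5.7
tool_pos: [0.547, -0.0589, 0.0232]
tool_rot: [3.141, -0.0, 0.045]
contact_force: [-0.2, -0.7, -0.0]
opening: 0.0002
grip_force: 0.1
```

{"fn": "step_arm", "kwargs": {"plan": [[1,-0.006,0,0,0],[1,-0.006,-0.02,0,0],[1,-0.006,-0.045,0,0],[1,-0.003,-0.045,0,0],[1,-0.001,-0.045,0,0],[1,0,-0.045,0,0],[1,0.001,-0.045,0,0],[1,0.002,-0.045,0,0],[1,0.002,-0.045,0,0]]}}

```text
time: 6.82
tool_pos: [0.5468, -0.0141, 0.0232]
tool_rot: [3.141, 0.0, 0.045]
contact_force: [-0.8, 0.6, 0.6]
opening: 0.0001
grip_force: 0.1
```

{"fn": "step_arm", "kwargs": {"plan": [[1,0.0005,0,0,0],[1,0.001,0,0,0],[1,0.0015,0,0,0],[1,0.002,0,0,0],[1,0.002,0,0,0]]}}

```text
time: 7.45
tool_pos: [0.5489, -0.0138, 0.0231]
tool_rot: [3.142, 0.0, 0.045]
contact_force: [-0.9, 0.1, -0.4]
opening: 0.0005
grip_force: 0.7
```

{"fn": "step_arm", "kwargs": {"plan": [[1,0.0005,0,0,0],[1,0.001,0,0,0],[1,0.0015,0,0,0],[1,0.002,0,0,0],[1,0.002,0,0,0]]}}

```text
time: 8.07
tool_pos: [0.5493, -0.0137, 0.0231]
tool_rot: [-3.141, 0.004, 0.045]
contact_force: [-8.4, -1.6, 3.7]
opening: 0.0004
grip_force: 3.7
```

```bash
python3 look.py 2
```

```text
f [-8.42 -1.57  3.71] tcp [ 0.5493 -0.0137  0.0231]
```

{"fn": "step_arm", "kwargs": {"plan": [[1,0,0,0,0],[1,0,0,0,0],[1,0,0,0,0],[1,0,0,0,0]]}}

```text
time: 8.68
tool_pos: [0.5492, -0.0137, 0.023]
tool_rot: [-3.141, 0.004, 0.045]
contact_force: [-7.8, -2.4, 3.7]
opening: 0.0003
grip_force: 3.7
```

View pics/scene2.png

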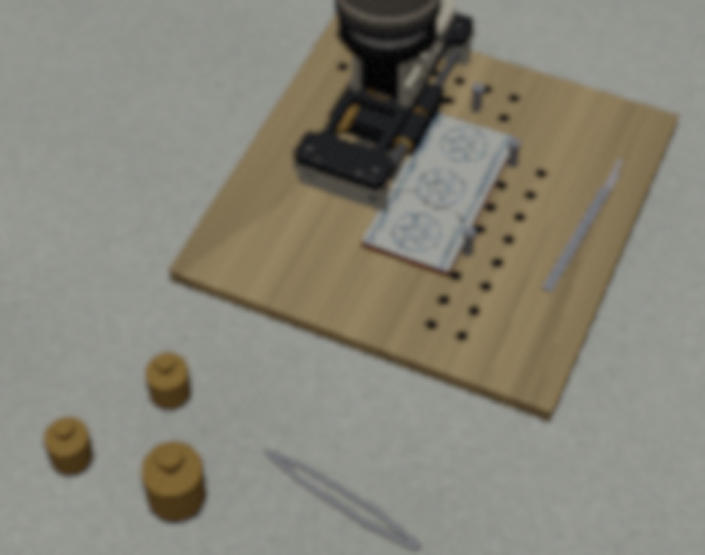

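The far edge now lies against both pegs, at crop pixels (514,150) and (468,240). I'll press a little firmer for a moment, then back off and go round to the right edge.

{"fn": "step_arm", "kwargs": {"plan": [[1,0.0003,0,0,0],[1,0.0003,0,0,0],[1,0.0003,0,0,0],[1,0.0003,0,0,0]]}}

```text
time: 9.18
tool_pos: [0.5493, -0.0137, 0.023]
tool_rot: [-3.141, 0.004, 0.045]
contact_force: [-7.8, -0.9, 4.4]
opening: 0.0005
grip_force: 4.1
```

```bash
python3 - <<'E'
from h import *
c=dict(np.load('scene2.npz'));hsv=cv2.cvtColor(c['img'],cv2.COLOR_RGB2HSV)
m=(hsv[:,:,1]<50)&(hsv[:,:,2]>120);i=np.zeros_like(m);i[225:285,318:374]=1
cnt=biggest(m&i);h=cv2.convexHull(cnt).reshape(-1,2)
w=ray(c,cv2.approxPolyDP(h,4,True).reshape(-1,2),.028)
print((w*1000).round(1))
E
```

```text
[[566.4  59.9  28. ]
 [627.6  63.9  28. ]
 [637.8 -83.   28. ]
 [567.6 -88.4  28. ]]
```

{"fn": "step_arm", "kwargs": {"plan": [[1,-0.004,0,0,0],[1,-0.012,0,0,0],[1,-0.012,0,-0.03,0],[1,-0.012,0.04,-0.05,0],[1,0.01,0.08,-0.05,0],[1,0.044,0.108,-0.05,0],[1,0.044,0.108,-0.04,0],[1,0.044,0.108,-0.01,0],[1,0.044,0.108,0,0],[1,0.044,0.108,0,0]], "grip_force": 40}}

```text
time: 10.42
tool_pos: [0.5991, -0.1189, 0.0226]
tool_rot: [-3.141, 0.002, 0.045]
contact_force: [-0.5, 0.2, -0.3]
opening: 0.0003
grip_force: 0.0
```

```bash
python3 look.py 3
```

```text
f [-0.47  0.16 -0.26] tcp [ 0.5991 -0.1189  0.0226]
```

View pics/scene3.png

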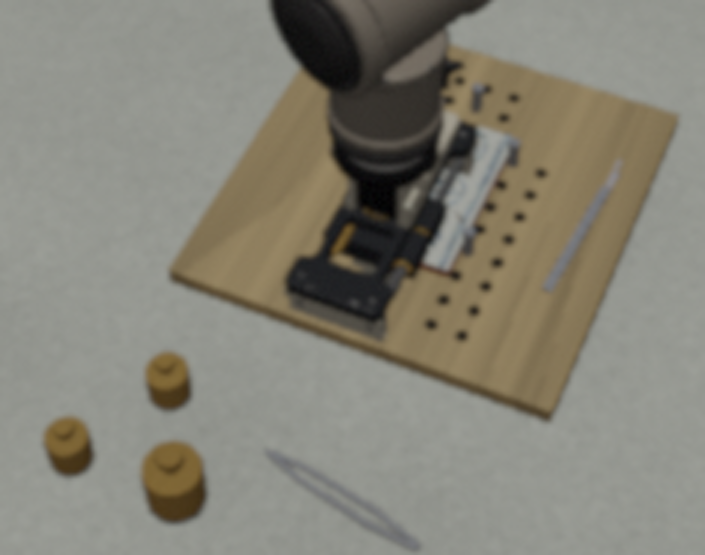

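The far edge still lies on both pegs and the fingers are clear of the right edge. I'll push left.

{"fn": "step_arm", "kwargs": {"plan": [[1,0,-0.003,0,0],[1,0,-0.006,0,0],[1,0,-0.009,0,0],[1,0,-0.0105,0,0],[1,0,-0.012,0,0],[1,0.0003,-0.0135,0,0],[1,0.0006,-0.015,0,0],[1,0.0009,-0.0165,0,0],[1,0.0012,-0.018,0,0],[1,0.0013,-0.0195,0,0],[1,0.0014,-0.021,0,0],[1,0.0015,-0.022,0,0],[1,0.0015,-0.022,0,0]]}}

```text
time: 12.15
tool_pos: [0.6005, -0.0975, 0.0232]
tool_rot: [3.142, 0.0, 0.045]
contact_force: [-0.1, 0.1, -0.5]
opening: 0.0002
grip_force: 0.0
```

{"fn": "step_arm", "kwargs": {"plan": [[1,0,-0.001,0,0],[1,0.0002,-0.002,0,0],[1,0.0003,-0.003,0,0],[1,0.0003,-0.004,0,0],[1,0.0003,-0.0045,0,0],[1,0.0003,-0.0045,0,0]]}}

```text
time: 12.9
tool_pos: [0.6006, -0.0931, 0.0233]
tool_rot: [3.141, -0.0, 0.045]
contact_force: [-0.3, -0.9, 0.7]
opening: -0.0
grip_force: 0.4
```

{"fn": "step_arm", "kwargs": {"plan": [[1,0,-0.0007,0,0],[1,0,-0.0014,0,0],[1,0,-0.002,0,0],[1,0,-0.0025,0,0],[1,0,-0.0025,0,0]]}}

```text
time: 13.52
tool_pos: [0.6005, -0.0905, 0.0232]
tool_rot: [3.142, -0.0, 0.045]
contact_force: [0.2, -1.3, 0.5]
opening: 0.0006
grip_force: 0.5
```

```bash
python3 look.py 4
```

```text
f [ 0.18 -1.27  0.47] tcp [ 0.6005 -0.0905  0.0232]
```

View pics/scene4.png

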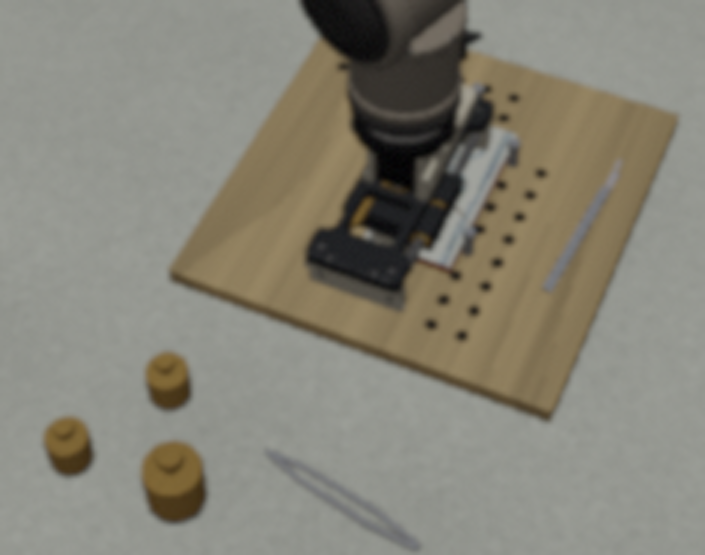

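The fingers are now on the right edge, and the far-right corner at crop pixel (443,268) has begun to move left. The far edge still lies along the pegs, so I'll continue in small steps.

{"fn": "step_arm", "kwargs": {"plan": [[1,0.0001,-0.0008,0,0],[1,0.0002,-0.0016,0,0],[1,0.0003,-0.0024,0,0],[1,0.0004,-0.0032,0,0],[1,0.0005,-0.004,0,0],[1,0.0005,-0.004,0,0]]}}

```text
time: 14.38
tool_pos: [0.6007, -0.0865, 0.0232]
tool_rot: [3.142, 0.0, 0.045]
contact_force: [-0.5, -1.2, 1.1]
opening: 0.0003
grip_force: 0.9
```

{"fn": "step_arm", "kwargs": {"plan": [[1,0.0001,-0.0008,0,0],[1,0.0002,-0.0016,0,0],[1,0.0003,-0.0024,0,0],[1,0.0004,-0.003,0,0],[1,0.0004,-0.003,0,0]]}}

```text
time: 15.0
tool_pos: [0.601, -0.0835, 0.0232]
tool_rot: [3.142, 0.0, 0.045]
contact_force: [-1.9, -1.5, 2.0]
opening: 0.0001
grip_force: 1.2
```

{"fn": "step_arm", "kwargs": {"plan": [[1,0,-0.0008,0,0],[1,0,-0.0016,0,0],[1,0,-0.0024,0,0],[1,0,-0.003,0,0],[1,0,-0.003,0,0]]}}

```text
time: 15.62
tool_pos: [0.6009, -0.0804, 0.0232]
tool_rot: [3.142, 0.0, 0.045]
contact_force: [-2.2, -2.8, 2.4]
opening: 0.0005
grip_force: 1.3
```

```bash
python3 look.py 5; python3 - <<'E'
from h import *
for n in '45':
  c=dict(np.load(f'scene{n}.npz'));hsv=cv2.cvtColor(c['img'],cv2.COLOR_RGB2HSV)
  L=np.array([589.5,-9.5]);
  m=(hsv[:,:,1]<50)&(hsv[:,:,2]>120);i=np.zeros_like(m);i[220:285,325:376]=1
  w=ray(c,np.argwhere(m&i)[:,::-1],.028)[:,:2]*1000-L
  a=.045;b=w@np.array([[np.cos(a),-np.sin(a)],[np.sin(a),np.cos(a)]])
  k=(b[:,0]>20)&(b[:,0]<45);print(n,'right-edge by',np.percentile(b[k,1],[0,1,99,100]))
E
```

```text
f [-2.17 -2.76  2.41] tcp [ 0.6009 -0.0804  0.0232]
4 right-edge by [-74.93363984 -73.18565645  75.74742139  76.98918934]
5 right-edge by [-65.07862085 -63.91346597  83.05882376  86.17821052]
```

{"fn": "step_arm", "kwargs": {"plan": [[1,0,-0.0008,0,0],[1,0,-0.0016,0,0],[1,0,-0.0024,0,0],[1,0,-0.0028,0,0],[1,0,-0.0028,0,0]]}}

```text
time: 16.35
tool_pos: [0.6008, -0.0777, 0.0232]
tool_rot: [3.142, -0.0, 0.045]
contact_force: [-2.0, -2.5, 2.0]
opening: 0.0001
grip_force: 1.4
```

{"fn": "step_arm", "kwargs": {"plan": [[1,0,-0.0005,0,0],[1,0,-0.001,0,0],[1,0,-0.0015,0,0],[1,0,-0.002,0,0]]}}

```text
time: 16.85
tool_pos: [0.6006, -0.0757, 0.0232]
tool_rot: [3.141, 0.0, 0.045]
contact_force: [-2.0, -2.5, 1.4]
opening: 0.0008
grip_force: 1.5
```

{"fn": "step_arm", "kwargs": {"plan": [[1,0,-0.0005,0,0],[1,0,-0.001,0,0],[1,0,-0.0014,0,0],[1,0,-0.0014,0,0]]}}

```text
time: 17.35
tool_pos: [0.6006, -0.0745, 0.0232]
tool_rot: [3.141, 0.0, 0.045]
contact_force: [-2.1, -3.1, 1.7]
opening: 0.0004
grip_force: 2.0
```

{"fn": "step_arm", "kwargs": {"plan": [[1,0,-0.0005,0,0],[1,0,-0.001,0,0],[1,0,-0.001,0,0]]}}

```text
time: 17.73
tool_pos: [0.6008, -0.0741, 0.0234]
tool_rot: [3.14, -0.001, 0.045]
contact_force: [-2.0, -6.3, 2.3]
opening: 0.0005
grip_force: 2.9
```

The force has jumped to 6.3 N with almost no movement, so the side peg is reached. I'll hold there and look.

{"fn": "step_arm", "kwargs": {"plan": [[1,0,-0.0003,0,0],[1,0,-0.0003,0,0],[1,0,-0.0003,0,0],[1,0,-0.0003,0,0],[1,0,-0.0003,0,0]]}}

```text
time: 18.35
tool_pos: [0.6009, -0.074, 0.0234]
tool_rot: [3.14, -0.001, 0.045]
contact_force: [-1.7, -6.3, 2.8]
opening: 0.0002
grip_force: 3.2
```

```bash
python3 look.py 6; python3 - <<'E'
from h import *
a=.045;L=np.array([589.5,-9.5]);R=np.array([[np.cos(a),-np.sin(a)],[np.sin(a),np.cos(a)]])
for n in ['scene6','top6']:
  c=dict(np.load(n+'.npz'));hsv=cv2.cvtColor(c['img'],cv2.COLOR_RGB2HSV)
  m=(hsv[:,:,1]<50)&(hsv[:,:,2]>120)
  w=ray(c,np.argwhere(m)[:,::-1],.028)[:,:2]*1000-L;b=w@R
  for y0 in range(-60,90,15):
    k=(abs(b[:,1]-y0)<3)&(abs(b[:,0])<60);
    if k.any(): print(n,y0,b[k,0].min().round(1),b[k,0].max().round(1))
E
```

```text
f [-1.73 -6.28  2.84] tcp [ 0.6009 -0.074   0.0234]
scene6 -60 25.3 42.6
scene6 -45 28.4 43.6
scene6 -30 28.1 44.5
scene6 -15 27.9 45.5
scene6 0 28.7 45.4
scene6 15 28.5 45.3
scene6 30 -7.1 45.2
scene6 45 20.1 43.9
scene6 60 20.9 41.5
scene6 75 28.7 45.9
top6 -60 59.9 59.9
top6 15 15.2 41.8
top6 30 -1.5 42.9
top6 45 -26.6 41.2
top6 60 -28.4 42.2
top6 75 -27.4 40.3
```

View pics/scene6.png

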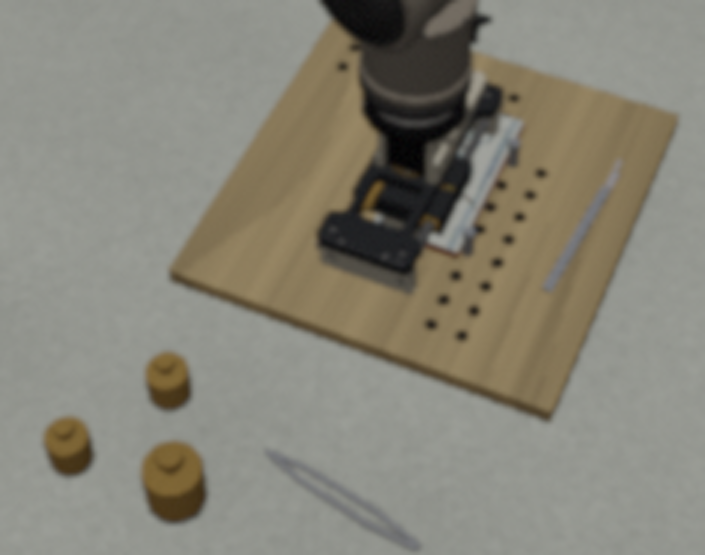

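The far edge sits at board x≈45 mm along its whole length, so the tile presses on the far pegs and the side peg together. Next I retreat and locate the weight precisely.

{"fn": "step_arm", "kwargs": {"plan": [[1,0,0.003,0,0],[1,0,0.012,0,0],[1,0,0.02,-0.03,0],[1,0,0.03,-0.08,0],[-1,0,0.06,-0.13,0]]}}

```text
time: 19.08
tool_pos: [0.6031, -0.1323, 0.1542]
tool_rot: [-3.14, 0.001, 0.047]
contact_force: [0.7, -0.1, -0.6]
opening: 0.0064
grip_force: 0.0
```

```bash
python3 look.py 7; python3 - <<'E'
from h import *
T=dict(np.load('top7.npz'));S=dict(np.load('scene7.npz'))
print('knob',tri(T,(425.7,226.7),S,(257.3,341.5)))
for c,r,n in((T,np.s_[150:225,390:412],'T'),(S,np.s_[335:380,285:345],'S')):
    g=cv2.cvtColor(c['img'],cv2.COLOR_RGB2GRAY).astype(int);m=np.zeros(g.shape,bool);m[r]=1
    bg=np.median(g[r]);k=m&(abs(g-bg)>18)
    w=ray(c,np.argwhere(k)[:,::-1],.003);print(n,'tweezers',w[w[:,0].argmin()],w[w[:,0].argmax()],k.sum())
for c,u in((T,(422.97,228.94)),(S,(257.5,350))): print(ray(c,u,.025))
for n,c in(('T',T),('S',S)):
    hsv=cv2.cvtColor(c['img'],cv2.COLOR_RGB2HSV);r={'T':np.s_[215:242,410:440],'S':np.s_[335:366,245:272]}[n]
    k=np.zeros(hsv.shape[:2],bool);k[r]=1;k&=(hsv[:,:,1]>110)&(hsv[:,:,0]<30);print(n,[s[0:1]+s[1:2] for s in blobs(k)])
a=.045;L=np.array([589.5,-9.5]);R=np.array([[np.cos(a),-np.sin(a)],[np.sin(a),np.cos(a)]])
for n in ['scene7','top7']:
  c=dict(np.load(n+'.npz'));hsv=cv2.cvtColor(c['img'],cv2.COLOR_RGB2HSV)
  m=(hsv[:,:,1]<50)&(hsv[:,:,2]>120)
  w=ray(c,np.argwhere(m)[:,::-1],.028)[:,:2]*1000-L;b=w@R;k=(abs(b[:,0]-7)<50)&(abs(b[:,1]-14)<85)
  print(n,b[k].min(0),b[k].max(0))
E
```

```text
f [ 0.73 -0.11 -0.56] tcp [ 0.6031 -0.1323  0.1542]
knob [ 0.54105933 -0.33323158  0.05501003]
T tweezers [ 0.57888987 -0.27493922  0.003     ] [ 0.7871542  -0.25869743  0.003     ] 596
S tweezers [ 0.5826893  -0.27406481  0.003     ] [ 0.71384862 -0.2959063   0.003     ] 288
[[ 0.53981914 -0.33368071  0.025     ]]
[[ 0.54210802 -0.33533904  0.025     ]]
T [(array([415, 221,  17,  17, 221], dtype=int32), array([422.95475113, 228.99547511]))]
S [(array([248, 338,  20,  25, 400], dtype=int32), array([257.52 , 349.955]))]
scene7 [-21.19269614 -59.26096185] [46.45958923 92.64377565]
top7 [-29.27044307 -62.04228397] [56.90902936 98.66924991]
```

View pics/scene7.png

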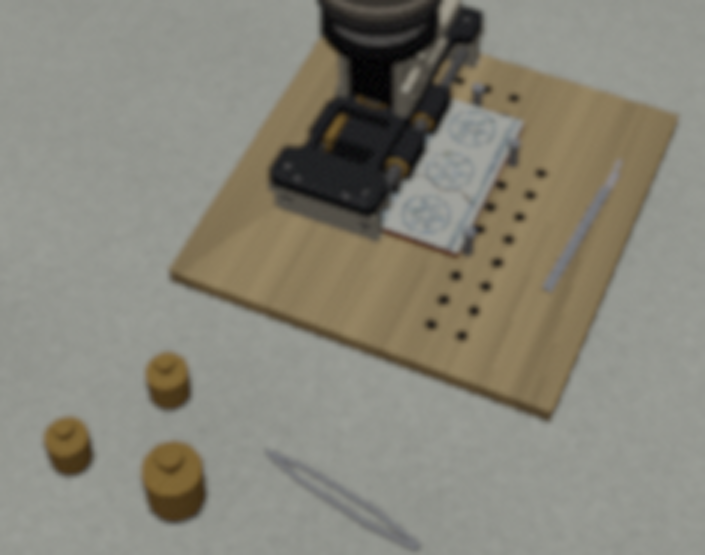

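The tile stays seated against all three pegs. The weight's axis is at about (0.541, −0.334), so I move over it.

{"fn": "step_arm", "kwargs": {"plan": [[-1,-0.018,0.05,0,0],[-1,-0.036,0.1,0,0],[-1,-0.054,0.15,0,0],[-1,-0.071,0.198,0,0],[-1,-0.071,0.198,0.04,0],[-1,-0.071,0.198,0.064,0],[-1,-0.071,0.198,0.064,0]], "grip_force": 20}}

```text
time: 20.05
tool_pos: [0.5398, -0.3329, 0.0864]
tool_rot: [-3.138, 0.004, 0.044]
contact_force: [1.0, 1.0, 0.4]
opening: 0.0841
grip_force: 0.0
```

{"fn": "step_arm", "kwargs": {"plan": [[-1,0.001,0.001,0.02,0],[-1,0.001,0.001,0.045,0],[-1,0.001,0.001,0.065,0],[-1,0.001,0.001,0.076,0],[-1,0.001,0.001,0.0785,0],[-1,0.001,0.001,0.0785,0],[0,0.001,0.001,0.0785,0],[0.5,0.001,0.001,0.0785,0],[1,0.001,0.001,0.0785,0],[1,0.001,0.001,0.0785,0],[1,0.001,0.001,0.0785,0],[1,0.001,0.001,0.0785,0],[1,0.001,0.001,0.0785,0]]}}

```text
time: 21.68
tool_pos: [0.5421, -0.3345, 0.0107]
tool_rot: [-3.141, 0.0, 0.045]
contact_force: [-0.4, 3.2, 2.1]
opening: 0.0434
grip_force: 20.0
```

{"fn": "step_arm", "kwargs": {"plan": [[1,0,0,-0.005,0],[1,0,0,-0.03,0],[1,0,0,-0.07,0],[1,0,0,-0.09,0],[1,0.005,-0.025,-0.09,0],[1,0.012,-0.06,-0.09,0],[1,0.021,-0.105,-0.09,0],[1,0.031,-0.15,-0.09,0],[1,0.04,-0.195,-0.09,0],[1,0.049,-0.24,-0.09,0],[1,0.058,-0.285,-0.09,0],[1,0.065,-0.318,-0.09,0],[1,0.069,-0.3365,-0.09,0],[1,0.069,-0.3365,-0.09,0],[1,0.069,-0.3365,-0.07,0],[1,0.069,-0.3365,-0.055,0],[1,0.069,-0.3365,-0.045,0],[1,0.069,-0.3365,-0.045,0]], "grip_force": 25}}

```text
time: 23.92
tool_pos: [0.5955, 0.0039, 0.0548]
tool_rot: [-3.141, 0.002, 0.044]
contact_force: [-0.3, 0.9, -4.9]
opening: 0.0435
grip_force: 25.0
```

```bash
python3 look.py 8
```

```text
f [-0.35  0.89 -4.94] tcp [0.5955 0.0039 0.0548]
```

View pics/scene8.png

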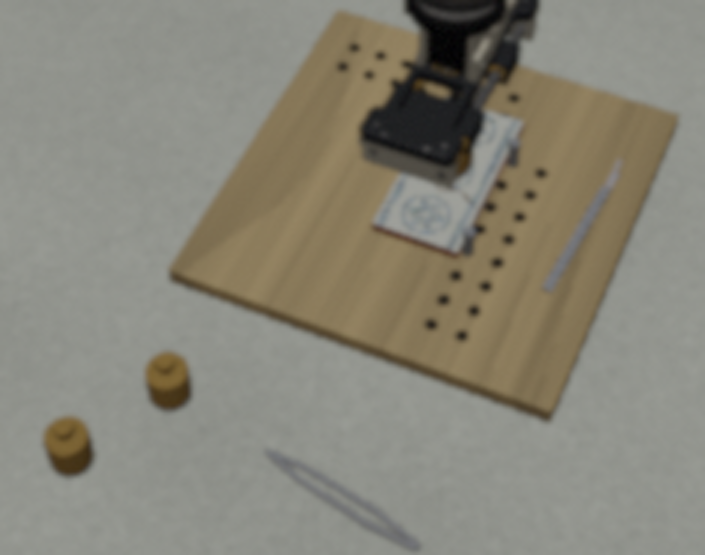

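The weight is held over the middle of the tile, weighing 4.9 N. I lower it gently.

{"fn": "step_arm", "kwargs": {"plan": [[1,0,0,0.005,0],[1,0,0,0.009,0],[1,0,0,0.012,0],[1,0,0,0.013,0],[1,0,0,0.014,0],[1,0,0,0.0145,0],[1,0,0,0.0145,0]]}}

```text
time: 24.9
tool_pos: [0.5961, 0.0044, 0.0412]
tool_rot: [3.141, -0.0, 0.045]
contact_force: [-0.3, 0.5, -5.7]
opening: 0.0436
grip_force: 25.0
```

{"fn": "step_arm", "kwargs": {"plan": [[1,0,0,0.0005,0],[1,0,0,0.001,0],[1,0,0,0.0015,0],[1,0,0,0.002,0],[1,0,0,0.002,0]]}}

```text
time: 25.52
tool_pos: [0.5961, 0.0043, 0.0391]
tool_rot: [3.142, 0.0, 0.045]
contact_force: [0.3, -0.3, -4.9]
opening: 0.0432
grip_force: 25.0
```

{"fn": "step_arm", "kwargs": {"plan": [[1,0,0,0.0004,0],[1,0,0,0.0008,0],[1,0,0,0.0012,0],[1,0,0,0.0012,0]]}}

```text
time: 26.02
tool_pos: [0.5962, 0.0043, 0.0387]
tool_rot: [3.141, -0.001, 0.045]
contact_force: [-3.2, 0.0, 4.1]
opening: 0.0439
grip_force: 25.0
```

The weight is down softly. I release it and retreat upward.

{"fn": "step_arm", "kwargs": {"plan": [[1,0,0,-0.0005,0],[0,0,0,-0.0005,0],[-0.1,0,0,-0.0005,0],[-0.2,0,0,-0.0005,0],[-0.3,0,0,-0.0005,0],[-0.3,0,0,-0.0005,0],[-0.3,0,0,-0.01,0],[-0.3,0,0,-0.03,0],[-0.3,0,0,-0.06,0],[-0.3,0,0,-0.1,0],[-0.3,-0.05,0,-0.13,0],[-0.3,-0.11,0,-0.15,0],[-0.3,-0.17,0,-0.15,0],[-0.3,-0.17,0,-0.15,0]]}}

```text
time: 27.78
tool_pos: [0.4216, -0.0027, 0.1883]
tool_rot: [-3.141, 0.003, 0.044]
contact_force: [-0.3, -0.4, 0.6]
opening: 0.0597
grip_force: 0.0
```

```bash
python3 look.py 9; python3 - <<'E'
from h import *
S=dict(np.load('scene9.npz'));T=dict(np.load('top9.npz'))
a=.045;L=np.array([589.5,-9.5]);R=np.array([[np.cos(a),-np.sin(a)],[np.sin(a),np.cos(a)]])
for n,c in(('S',S),('T',T)):
    hsv=cv2.cvtColor(c['img'],cv2.COLOR_RGB2HSV)
    b=(hsv[:,:,1]>165)&(hsv[:,:,0]<30)
    w=ray(c,np.argwhere(b)[:,::-1],.053)[:,:2]*1000-L;w=w@R;k=(abs(w[:,0]-7)<60)&(abs(w[:,1]-14)<60);print(n,k.sum(),np.median(w[k],0) if k.any() else '')
E
```

```text
f [-0.27 -0.37  0.57] tcp [ 0.4216 -0.0027  0.1883]
S 46 [16.39288115 -7.28701552]
T 136 [11.65627884 12.21295586]
```

View pics/scene9.png

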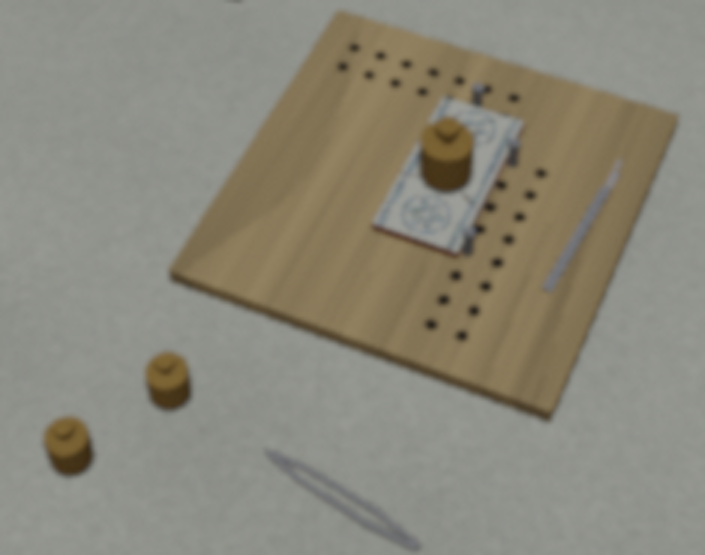

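The tile lies against all three pegs, and the weight stands upright on its middle at crop pixel (446,155). The robot is clear of everything.

```bash
python3 -c "
from cell import *
print(hand_in())"
```

```text
the job is handed in; nothing more can be done
None
```

The job is handed in at about 28 s: the tile is square on both far pegs and against the side peg, and the brass weight stands upright on its middle; no verdict came back, and I viewed 12 pictures, two over the limit of 10.

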